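# Hold the sandwich press open for wiping

## Robot

A 7-joint arm with a two-finger parallel gripper is mounted at the origin on a cart in front of the work surface, level with it; the furniture and walls round the work are solid. World frame = base frame: x ahead of the robot, y to its left, z up, the work surface at z = 0. Lengths are in m, angles in rad, forces in N, time in s.
With the tool pointing down it reaches from about 0.425 to 0.95 m from the base axis. Payload 4.7 kg.
Tool frame: the origin (TCP) lies between the finger pads, 19 mm behind the fingertips; this is the grasp point; z points along the fingers, y is the direction in which the jaws open and shut (so a half turn about z gives the same grasp; the last joint's range is limited). The gripper opens to 87 mm and grips with 3 to 60 N. Pads are 19 mm wide; open, the fingers measure 117 mm over their backs; the gripper's body (75 mm by 190 mm) begins 51 mm behind the grasp point.
Start: joints at [1.163, 0.469, -0.049, 1.532, 0.024, 1.141, -0.082], TCP at [0.25, -0.627, 0.241] pointing down, gripper open.
Joint ranges: [-2.59, 2.59], [-0.33, 1.99], [-1.39, 1.29], [0.1, 2.45], [-1.04, 4.18], [0.21, 1.99], [-2.66, 2.66]. Speed limits (rad/s): [2.57, 2.57, 3.14, 3.14, 3.14, 3.14, 3.14].

## Interface

Orientations are given as a rotation vector (axis times angle).
In Python, from bench import status, imaging, order gives the robot as it stands.
- The arm moves only by the tool jog_arm, never from a script. Its argument "commands" is a list that holds one entry, the list of rows, each a list of 5 numbers: the shift along the tool's x, y, z in m, then the turn about the tool's z in rad, then the opening in per cent of the stroke, from 0 (shut) to 100 (fully open). In form: [[[dx, dy, dz, yaw, fingers], ...]]. A call has 1 to 8 rows; each row shifts and turns the pose as measured when the row begins, along the tool's axes as they then stand; what a row does not reach is not made up. A row lasts 1/10 s, in which the tool goes at most 50 mm and 8.59 degrees, less where a joint would pass 70% of its speed; a pose out of reach is approached as far as the arm can. A call is refused whole if a number of a shift passes 0.05 or a number of a turn 0.15, either way. A call with a gripper value outside its range is refused whole. The fingers move at their own pace and stop on an object; "squeeze" is the grip in N (left out, the last holds). Time passes only in rows, so rows that do not move let the fingers close. It gives the time, the measured TCP pose, the force and the opening at its end, in the units of the state.
- status.state(): the state, without advancing time (a new reading comes with each control period).
- imaging.read_camera(name): name is "side" or "top" or "wrist"; returns the picture (400x640x3 uint8, red, green, blue); there is no depth.
- imaging.calibration(name): a dict with "fx", "fy", "cx", "cy" (pixels), "world_from_camera" (4x4, takes a point from camera to world coordinates); the wrist camera has in their place "hand_eye" (4x4, takes a point from camera to tool coordinates, whose origin is the TCP and whose axes are the flange's). Camera axes: x right, y down, z forward; pixel columns grow to the right and rows downward; lengths in m; the calibration is good to about 2 mm. A picture is of the moment at which its call begins: read the wrist's pose just before it. calibration takes no time and is no camera call.
- order.finish_job(): hands the job in, once; it reports no verdict.
The state is a dict: "clock": time; "q": joint angles; "joint_velocities": joint speeds; "tau": joint torques, N m; "eef_pos": TCP position; "orientation": TCP orientation; "ft_force": force on the tool from outside, world axes, zero at the start; "ft_torque": the same for the moment, N m; "grip_width": finger opening in m.
Only numpy, scipy, OpenCV 4.12 (cv2) and the standard library are available. Lean on these libraries where they do the work, as an engineer would, in place of code of your own. Each camera call takes 0.05 s, during which the arm holds its last target.

## Task

The sandwich press is cold and its plates want wiping. Slide its latch tab all the way to the unlocked side, lift the lid by its handle to about 50 degrees and hold it there without ever letting it drop: the lid has no stay and would fall shut, so finish still holding it, with nothing else propping it, so that I can wipe both plates. Leave the salt shaker, the drinking glass and the garlic where they stand.

Things in the scene. Friction and masses are not known exactly. Their poses are not given: they have to be found in the camera images.
- press: sandwich press (contact grill), 230 x 235 x 94 mm closed, black base, steel lid, fixed on the worktop. Origin: centre of its underside, on the worktop. Its -x axis points to its front (handle side, roughly towards the robot), so +y is on the left for one who stands at its front; z up. Base and lid meet at z = 50 mm; the lid's flat top is at 94 mm when closed.
- press_lid (a joint): hinge of the lid along the press's rear edge, rad: 0 = closed, grows as the front rises, stop at 1.8; 50 degrees = 0.873. The lid weighs about 0.8 kg (varies by a fifth); let go at 50 degrees it falls shut. While the latch is locked it cannot rise more than a degree.
- press_latch (a joint): sliding latch on the lid, m: 0 = locked, 0.024 = end stop, fully unlocked. It slides along the press's +y axis (to the left, for one at its front), takes 2 to 3 N and stays where it is left. Its steel tongue at the lid's front edge sits under the base's claw while locked and is clear of it from about 0.015 on.
- latch_tab (a point): centre of the latch's thumb tab, a black block 14 mm wide (press's y), 24 mm long (x) and 20 mm high, standing on the lid's top near the front edge. Lid closed: at the press's (-92, joint value, 105.5) mm; tab top at z = 115.5, the lid's flat top 11.5 mm below this point. Free on its left and right, for a pinch from above or a push.
- lid_handle (a point): middle of the handle's round crossbar: black, 18 mm thick, along the press's y, straight for 104 mm, on two side arms 124 mm apart. Lid closed: at the press's (-173, 0, 70) mm; 49 mm free between bar and lid, 30 mm between bar and claw. It moves with the lid on an arc of radius 292 mm about press_hinge; gripped across, the bar may turn between the fingers.
- press_hinge (a point): middle of the lid's hinge axis, at the press's (118, 0, 50) mm; the axis runs along the press's y.
- claw (a point): top of the steel claw fixed at the middle of the base's front, under which the latch's tongue sits; 16 mm wide (y), from 118 to 134 mm ahead of the press's origin, its top 66.5 mm above the worktop.
- shaker: salt shaker, clear body with a grey dome cap, 44 x 44 x 90 mm, loose bystander to the left of the press. Origin: centre of its underside.
- tumbler: clear drinking glass, 81 mm wide, 91 mm high, loose bystander to the left of the press. Origin: centre of its underside.
- garlic: bulb of garlic, 60 x 57 x 58 mm, loose bystander to the left of the press. Origin: centre of its underside.

How it is judged:
By the outcome, as a careful person would: the job done as asked, in the order asked, and still so for the second after the job is handed in, while the arm keeps its last pose, push and grip.
It also fails if it takes over 48 s, if anything falls off the work surface, if the arm or the gripper's body presses on something with over 40 N, if the wrist force passes 120 N, or if a joint passes its speed limit or range.

## Working session

There is one attempt and no reset: what is moved stays moved. The work goes in short steps, Python scripts to look and compute and a tool call to move; the robot and the scene stay as the last step left them, time stands still between calls to the robot, and variables do not carry over. Pictures are saved under pics/ and viewed, and the job is handed in when it is done.

Besides the shell and the picture viewer there is one more tool, called after ">>>" as name([rows], argument=value, ...), one row to a line, values as JSON. jog_arm: Moves the arm, as the interface text tells. Its arguments: {"type":"object","properties":{"commands":{"type":"array"},"squeeze":{"type":"number"}},"required":["commands"]}

```bash
mkdir -p pics; python3 - <<'E'
from bench import status, imaging
import cv2, numpy as np
np.set_printoptions(precision=4,suppress=True)
for n in ("side","top"):
    im=imaging.read_camera(n); cv2.imwrite(f"pics/{n}0.png",im[:,:,::-1])
    c=imaging.calibration(n); print(n,{k:np.array(v) for k,v in c.items()})
print(imaging.calibration("wrist")); print(status.state())
E
```

```text
side {'fx': array(416.8405), 'fy': array(416.8405), 'cx': array(314.8975), 'cy': array(202.1445), 'world_from_camera': array([[-0.9999,  0.0033,  0.01  ,  0.5858],
       [-0.0073,  0.4744, -0.8803,  0.738 ],
       [-0.0076, -0.8803, -0.4744,  0.51  ],
       [ 0.    ,  0.    ,  0.    ,  1.    ]])}
top {'fx': array(406.131), 'fy': array(406.131), 'cx': array(314.2786), 'cy': array(200.6908), 'world_from_camera': array([[ 0.0156, -0.9776,  0.2099,  0.4114],
       [-0.9999, -0.0159,  0.0002, -0.0964],
       [ 0.0032, -0.2099, -0.9777,  0.9153],
       [ 0.    ,  0.    ,  0.    ,  1.    ]])}
{'fx': 332.3732959672218, 'fy': 332.3732959672218, 'cx': 319.09868361357206, 'cy': 202.90151801004131, 'hand_eye': array([[-0.0002, -0.9662, -0.2579,  0.07  ],
       [ 1.    , -0.0004,  0.0007,  0.    ],
       [-0.0008, -0.2579,  0.9662, -0.1423],
       [ 0.    ,  0.    ,  0.    ,  1.    ]])}
{'clock': 0.1, 'q': array([ 1.1631,  0.4694, -0.0486,  1.5335,  0.0241,  1.141 , -0.0823]), 'joint_velocities': array([-0.0004, -0.0002,  0.0011, -0.0014,  0.0009, -0.0011,  0.0012]), 'tau': array([  0.0003, -50.917 ,  -0.0814, -23.6828,  -0.0615,   0.0344,
         0.0001]), 'eef_pos': array([ 0.2494, -0.6267,  0.2403]), 'orientation': array([-3.0837, -0.5912,  0.0006]), 'ft_force': array([-0.2021, -0.2256, -0.0053]), 'ft_torque': array([ 0.0404, -0.0115,  0.0121]), 'grip_width': 0.08715277732937138}
```

View pics/side0.png

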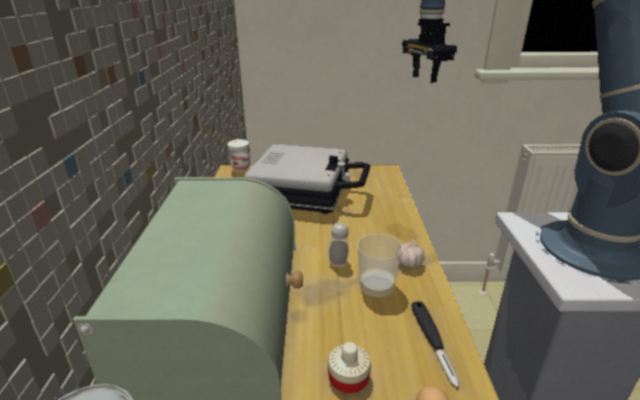

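View pics/top0.png

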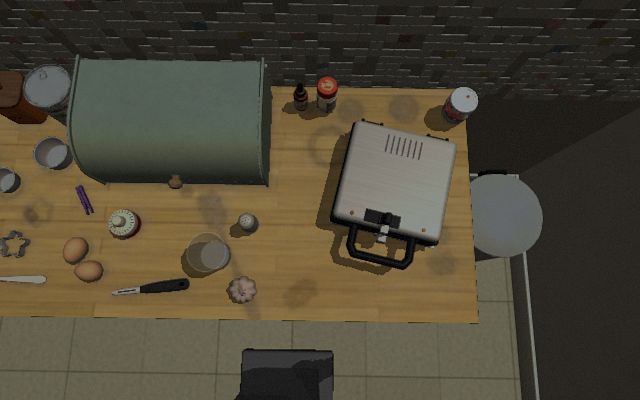

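The side view shows the press at about (305,180), with the shaker, glass and garlic nearer the camera. The top view shows the press at (395,185), turned slightly, with the tab near (384,217) and the handle bar near (380,258). Next I'll zoom in on it.

```bash
python3 - <<'E'
import cv2
a=cv2.imread("pics/top0.png")[110:275,320:470]; cv2.imwrite("pics/topz.png",cv2.resize(a,None,fx=3.6,fy=3.6,interpolation=cv2.INTER_CUBIC))
a=cv2.imread("pics/side0.png")[130:220,235:385]; cv2.imwrite("pics/sidez.png",cv2.resize(a,None,fx=5,fy=5,interpolation=cv2.INTER_CUBIC))
E
```

```text
(no output)
```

View pics/topz.png

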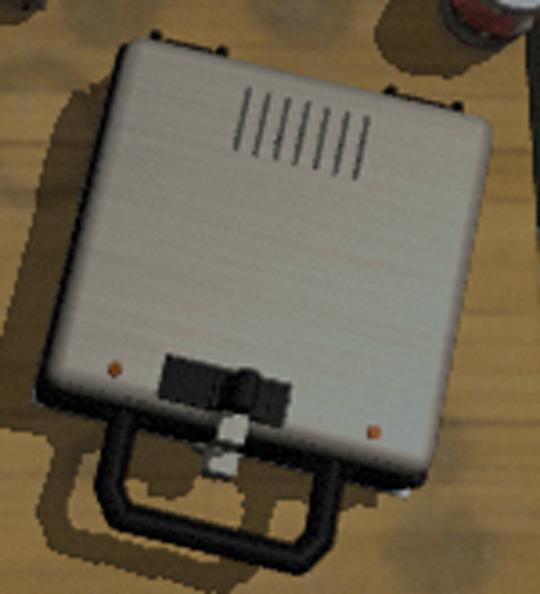

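View pics/sidez.png

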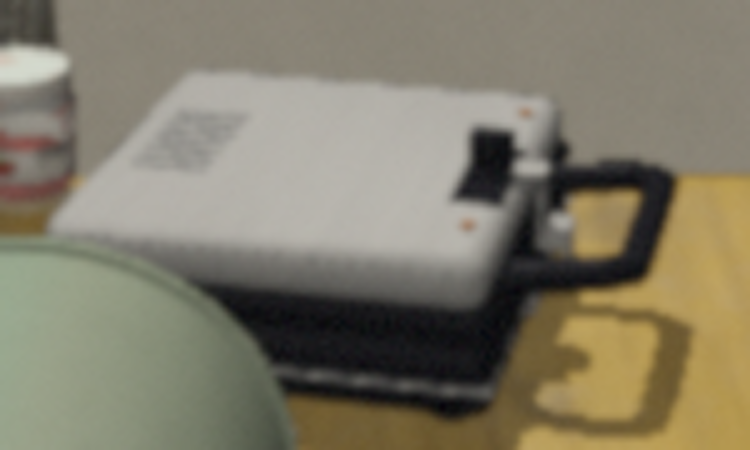

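```bash
cat > h.py <<'E'
import numpy as np, cv2
from bench import status, imaging
from scipy.spatial.transform import Rotation as R
np.set_printoptions(precision=4,suppress=True)
def cast(n,uv,z,T=None,c=None):
    c=c or imaging.calibration(n); T=np.array(c["world_from_camera"]) if T is None else T
    uv=np.atleast_2d(uv).astype(float)
    d=np.c_[(uv[:,0]-c["cx"])/c["fx"],(uv[:,1]-c["cy"])/c["fy"],np.ones(len(uv))]@T[:3,:3].T
    o=T[:3,3]; return o+d*((z-o[2])/d[:,2])[:,None]
def proj(n,P,T=None):
    c=imaging.calibration(n); T=np.array(c["world_from_camera"]) if T is None else T
    p=(np.atleast_2d(P)-T[:3,3])@T[:3,:3]
    return np.c_[c["fx"]*p[:,0]/p[:,2]+c["cx"],c["fy"]*p[:,1]/p[:,2]+c["cy"]]
def wristT():
    s=status.state(); T=np.eye(4); T[:3,:3]=R.from_rotvec(s["orientation"]).as_matrix(); T[:3,3]=s["eef_pos"]
    return T@np.array(imaging.calibration("wrist")["hand_eye"])
E
python3 - <<'E'
from h import *
im=cv2.imread("pics/top0.png"); hsv=cv2.cvtColor(im,cv2.COLOR_BGR2HSV)
m=((hsv[...,1]<60)&(hsv[...,2]>75)).astype(np.uint8); k=np.zeros_like(m);k[115:250,325:460]=m[115:250,325:460]
k=cv2.morphologyEx(k,cv2.MORPH_OPEN,np.ones((5,5)))
cs,_=cv2.findContours(k,cv2.RETR_EXTERNAL,cv2.CHAIN_APPROX_NONE); c=max(cs,key=cv2.contourArea)
print(cv2.contourArea(c),cv2.boundingRect(c))
P=cast("top",c[:,0],0.088)
r=cv2.minAreaRect((P[:,:2]*1000).astype(np.float32)); print(r, cv2.boxPoints(r))
z=lambda u,v:(320+u/3.6,110+v/3.6)
print("bar",cast("top",[z(118,517),z(300,562)],.07))
print("dots",cast("top",[z(114,369),z(374,432)],.094))
print("tab top",cast("top",[z(244,380)],.1155))
E
```

```text
9647.5 (335, 121, 121, 119)
((640.798095703125, -268.2470397949219), (222.84767150878906, 216.4232635498047), 76.87316131591797) [[ 510.1089 -352.1837]
 [ 720.877  -401.335 ]
 [ 771.4873 -184.3104]
 [ 560.7192 -135.1591]]
bar [[ 0.4821 -0.1777  0.07  ]
 [ 0.4582 -0.2817  0.07  ]]
dots [[ 0.5642 -0.1735  0.094 ]
 [ 0.5303 -0.3206  0.094 ]]
tab top [[ 0.5551 -0.2436  0.1155]]
```

>>> jog_arm([
  [[0.042,-0.025,0,0,100],[0.042,-0.025,0,0,50],[0.042,-0.025,0,0,0],[0.042,-0.025,0,0,0],[0.042,-0.025,0,0,0],[0.042,-0.025,0,0,0],[0.042,-0.025,0,0,0],[0.042,-0.025,0,0,0]],
], squeeze=30)

```text
clock: 0.9
eef_pos: [0.4868, -0.3165, 0.2347]
orientation: [-3.088, -0.561, 0.014]
ft_force: [1.1, 0.5, -0.6]
grip_width: 0.0391
```

>>> jog_arm([
  [[0,0,0,-0.14,0],[0,0,0,-0.14,0],[0,0,0,-0.14,0],[0,0,0,-0.14,0],[0,0,0,-0.14,0],[0,0,0,-0.14,0],[0,0,0,-0.12,0],[0,0,0,0,0]],
])

```text
clock: 1.7
eef_pos: [0.4923, -0.3027, 0.2313]
orientation: [-2.418, -1.981, 0.005]
ft_force: [0.1, -0.6, 0.4]
grip_width: 0.0008
```

```bash
python3 - <<'E'
from h import *
T=wristT(); im=imaging.read_camera("wrist"); cv2.imwrite("pics/w1.png",im[:,:,::-1]); np.save("w1T.npy",T)
s=status.state(); M=R.from_rotvec(s["orientation"]).as_matrix(); print(M, s["eef_pos"])
y=-0.228; O=np.array([.639,-.2685,0]); Rz=R.from_euler("z",y).as_matrix()
for n,p in dict(tab=(-92,0,115.5),bar=(-173,0,70),claw=(-126,0,66.5),barL=(-173,52,70),barR=(-173,-52,70)).items():
    w=O+Rz@np.array(p)/1000; print(n,w,proj("wrist",w,T),proj("top",w),proj("side",w))
E
```

```text
[[ 0.1989  0.9799 -0.0125]
 [ 0.98   -0.1988  0.0096]
 [ 0.0069 -0.0142 -0.9999]] [ 0.4923 -0.3027  0.2313]
tab [ 0.5494 -0.2477  0.1155] [[381.2732 121.9103]] [[389.8793 218.4327]] [[333.3104 154.5025]]
bar [ 0.4705 -0.2294  0.07  ] [[281.474  118.3048]] [[377.8332 259.6724]] [[364.3667 173.7934]]
claw [ 0.5163 -0.24    0.0665] [[334.2658 119.8984]] [[382.2605 237.862 ]] [[346.0518 173.393 ]]
barL [ 0.4822 -0.1787  0.07  ] [[281.553   55.1132]] [[353.2845 253.5626]] [[361.5556 182.4397]]
barR [ 0.4587 -0.2801  0.07  ] [[281.4018 176.1327]] [[402.5273 265.8185]] [[366.9513 165.8441]]
```

View pics/w1.png

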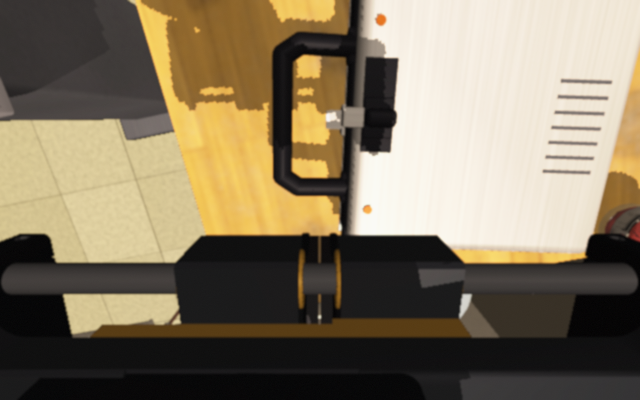

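The wrist view shows the bar's centreline at u≈283, with the arms at v≈46 and v≈187. The tab top is near (381,117), the dots are at (380,20) and (367,209), and the claw and tongue are near (335,118). My predicted pose agrees within a few pixels, so I'll refine it.

```bash
python3 - <<'E'
from h import *
im=cv2.imread("pics/w1.png"); T=np.load("w1T.npy"); 
hsv=cv2.cvtColor(im,cv2.COLOR_BGR2HSV)
def dots(im,n,T,roi):
    h=cv2.cvtColor(im,cv2.COLOR_BGR2HSV); m=((h[...,0]<14)&(h[...,1]>120)).astype(np.uint8)
    x0,y0,x1,y1=roi; k=np.zeros_like(m);k[y0:y1,x0:x1]=m[y0:y1,x0:x1]
    _,_,st,ce=cv2.connectedComponentsWithStats(k); 
    for s,c in zip(st[1:],ce[1:]):
        if s[4]>3: print(n,s[4],c,cast(n,c,0.094,T))
dots(im,"wrist",T,(355,5,400,230)); dots(cv2.imread("pics/top0.png"),"top",None,(335,195,440,245))
print("bar",cast("wrist",[(283,46),(283,187)],.07,T),"tab",cast("wrist",[(381,117)],.1155,T))
a=im[0:230,250:450]; cv2.imwrite("pics/w1z.png",cv2.resize(a,None,fx=2.5,fy=2.5,interpolation=cv2.INTER_CUBIC))
E
```

```text
wrist 84 [380.619   19.3929] [[ 0.5638 -0.1737  0.094 ]]
top 9 [351.3333 212.1111] [[ 0.565  -0.1728  0.094 ]]
top 8 [423.125 229.875] [[ 0.5305 -0.319   0.094 ]]
bar [[ 0.485  -0.172   0.07  ]
 [ 0.4579 -0.2904  0.07  ]] tab [[ 0.5497 -0.2441  0.1155]]
```

View pics/w1z.png

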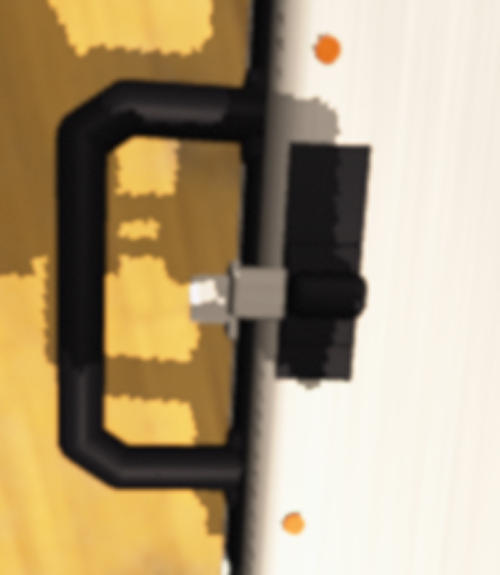

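>>> jog_arm([
  [[0.02,0.022,0,0.027,0],[0.02,0.022,0,0,0],[0,0,0.03,0,0],[0,0,0.03,0,0],[0,0,0.02,0,0],[0,0,0,0,0]],
])

```text
clock: 2.35
eef_pos: [0.5448, -0.2723, 0.1485]
orientation: [-2.468, -1.923, 0.007]
ft_force: [-0.8, 0.7, -0.1]
grip_width: 0.0002
```

```bash
cat >> h.py <<'E'
O=np.array([.639,-.2685,0]); Rz=R.from_euler("z",-0.228).as_matrix()
def where():
    s=status.state(); M=R.from_rotvec(s["orientation"]).as_matrix()
    p=np.array(s["eef_pos"]); 
    print("press mm",Rz.T@(p-O)*1000,"tool axes in press (cols)\n",Rz.T@M,"F press",Rz.T@np.array(s["ft_force"]),"grip",s["grip_width"],"t",s["clock"],"q",s["q"])
    return M
E
python3 -c "
from h import *
where()"
```

```text
press mm [-90.9166 -24.9617 148.5353] tool axes in press (cols)
 [[ 0.0191  0.9997 -0.013 ]
 [ 0.9998 -0.0191  0.0052]
 [ 0.0049 -0.0131 -0.9999]] F press [-0.9183  0.5246 -0.1212] grip 0.00018631561468974593 t 2.35 q [ 0.6635  0.4879 -0.3624  1.7643  0.2027  0.9403 -0.0296]
```

>>> jog_arm([
  [[-0.003,0,0.015,0,0],[0,0,0.012,0,0],[0,0,0,0,0]],
])

```text
clock: 2.65
eef_pos: [0.5445, -0.2759, 0.1212]
orientation: [-2.473, -1.92, 0.006]
ft_force: [0.1, 0.3, -0.0]
grip_width: 0.0006
```

```bash
python3 -c "
from h import *
where()
T=wristT(); im=imaging.read_camera('wrist'); cv2.imwrite('pics/w2.png',im[:,:,::-1])"
```

```text
press mm [-90.3655 -28.542  121.1552] tool axes in press (cols)
 [[ 0.0226  0.9997 -0.0108]
 [ 0.9997 -0.0225  0.0042]
 [ 0.004  -0.0109 -0.9999]] F press [ 0.0149  0.2729 -0.0107] grip 0.0005596935223991185 t 2.65 q [ 0.6601  0.5205 -0.3522  1.7841  0.2194  0.8872 -0.0409]
```

View pics/w2.png

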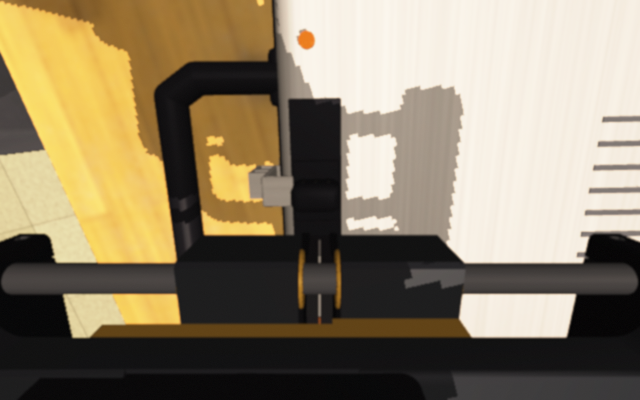

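The tab at (318,195) is right ahead of the closed fingers at u≈319. Next I'll push it left.

>>> jog_arm([
  [[0.005,0,0,0,0],[0.005,0,0,0,0],[0.005,0,0,0,0],[0.005,0,0,0,0],[0,0,0,0,0]],
])

```text
clock: 3.2
eef_pos: [0.5511, -0.2565, 0.1244]
orientation: [-2.478, -1.922, 0.004]
ft_force: [-0.6, 0.0, -0.1]
grip_width: 0.0004
```

```bash
python3 -c "
from h import *
where()"
```

```text
press mm [-88.3041  -8.22   124.4148] tool axes in press (cols)
 [[ 0.0236  0.9997 -0.0058]
 [ 0.9997 -0.0236  0.0015]
 [ 0.0014 -0.0058 -1.    ]] F press [-0.5727 -0.0889 -0.1228] grip 0.00035946587869433485 t 3.2 q [ 0.6295  0.511  -0.3555  1.7916  0.2207  0.8841 -0.0775]
```

>>> jog_arm([
  [[0.005,-0.002,0.003,0,0],[0.005,0,0.001,0,0],[0.005,0,0,0,0]],
])

```text
clock: 3.5
eef_pos: [0.5532, -0.2427, 0.1211]
orientation: [-2.483, -1.921, 0.005]
ft_force: [0.1, -1.6, 0.4]
grip_width: 0.0001
```

```bash
python3 -c "
from h import *
where()
T=wristT(); im=imaging.read_camera('wrist'); cv2.imwrite('pics/w3.png',im[:,:,::-1])"
```

```text
press mm [-89.4435   5.7036 121.1319] tool axes in press (cols)
 [[ 0.0256  0.9997 -0.0038]
 [ 0.9997 -0.0256 -0.0011]
 [-0.0012 -0.0038 -1.    ]] F press [ 0.4431 -1.5224  0.405 ] grip 0.00014118495094005184 t 3.5 q [ 0.607   0.5087 -0.3554  1.805   0.2251  0.8713 -0.1071]
```

View pics/w3.png

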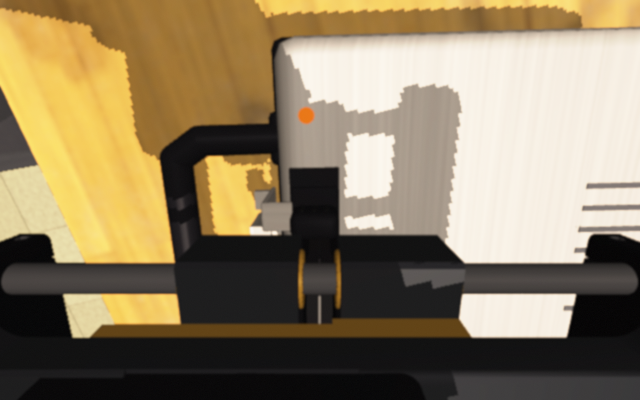

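>>> jog_arm([
  [[0.004,0,0,0,0],[0.004,0,0,0,0]],
])

```text
clock: 3.75
eef_pos: [0.5535, -0.2414, 0.1212]
orientation: [2.482, 1.919, -0.018]
ft_force: [-2.6, -9.7, 1.3]
grip_width: 0.0007
```

>>> jog_arm([
  [[0.005,0,0,0,0],[0.005,0,0,0,0]],
])

```text
clock: 3.95
eef_pos: [0.5535, -0.2412, 0.1214]
orientation: [2.481, 1.907, -0.034]
ft_force: [-2.6, -8.7, 1.7]
grip_width: 0.0007
```

```bash
python3 -c "
from h import *
where()"
```

```text
press mm [-89.5116   7.2869 121.3554] tool axes in press (cols)
 [[ 0.0321  0.9995 -0.0044]
 [ 0.9992 -0.0322 -0.0246]
 [-0.0247 -0.0036 -0.9997]] F press [-0.5491 -9.0913  1.6521] grip 0.0007286765455371791 t 3.95 q [ 0.5833  0.5046 -0.3418  1.8089  0.2462  0.8712 -0.1397]
```

The push stopped at y=7.3 mm with 9 N, against a predicted 7.5 mm, so that is the end stop. I'll back off and check.

>>> jog_arm([
  [[-0.015,0,0,0,0],[-0.025,0,0,0,0],[-0.02,0,-0.03,0,30],[0,-0.03,-0.03,0.03,50],[0,-0.03,0,0,50],[0,0,0,0,50]],
])

```text
clock: 4.55
eef_pos: [0.4792, -0.2816, 0.1833]
orientation: [2.517, 1.871, -0.025]
ft_force: [0.6, -0.4, -0.0]
grip_width: 0.0248
```

```bash
python3 -c "
from h import *
where()
T=wristT(); im=imaging.read_camera('wrist'); cv2.imwrite('pics/w4.png',im[:,:,::-1]); np.save('w4T.npy',T)
pt=lambda *p: proj('wrist',O+Rz@np.array(p)/1000,T)
print('tab24',pt(-92,24,115.5),'tab0',pt(-92,0,115.5),'claw',pt(-126,0,66.5),'bar',pt(-173,0,70),'barL/R',pt(-173,62,70),pt(-173,-62,70))"
```

```text
press mm [-152.6629  -48.8901  183.3237] tool axes in press (cols)
 [[ 0.0641  0.9979 -0.0061]
 [ 0.9978 -0.0641 -0.0157]
 [-0.0161 -0.0051 -0.9999]] F press [ 0.6428 -0.297  -0.001 ] grip 0.024794830689217954 t 4.55 q [ 0.7322  0.361  -0.3593  1.8665  0.1742  0.946  -0.0009]
tab24 [[412.8508 100.8553]] tab0 [[412.3613 141.2605]] claw [[350.7038 138.0239]] bar [[289.0204 142.4453]] barL/R [[281.2085  53.819 ]] [[295.8484 219.9093]]
```

View pics/w4.png

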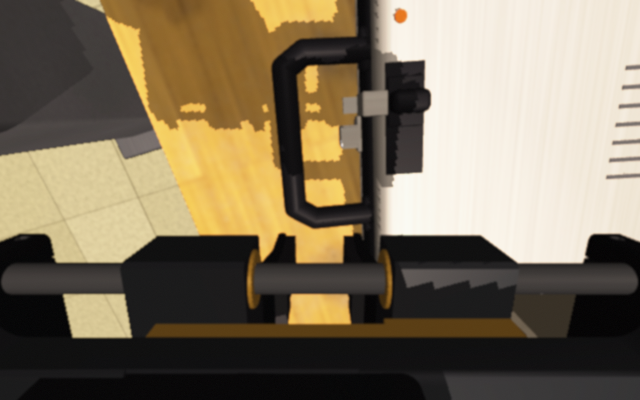

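The tab is at (412,100), where the fully unlocked position was predicted, and the tongue is clear of the claw at (350,137). The bar also lies where predicted, at (290,142). Next I'll go over the handle.

>>> jog_arm([
  [[0,0,0,-0.064,55],[0.019,-0.02,0,0,55],[0,0,0.03,0,55],[0,0,0.02,0,55],[0,0,0,0,55]],
])

```text
clock: 5.1
eef_pos: [0.4719, -0.2578, 0.133]
orientation: [2.446, 1.954, -0.008]
ft_force: [0.2, 0.2, 0.1]
grip_width: 0.0473
```

```bash
python3 -c "
from h import *
where()"
```

```text
press mm [-165.1747  -27.3778  132.9877] tool axes in press (cols)
 [[-0.0051  1.      0.0052]
 [ 0.9999  0.0052 -0.0105]
 [-0.0105  0.0051 -0.9999]] F press [0.1328 0.2716 0.1387] grip 0.04726719520837435 t 5.1 q [ 0.7134  0.3959 -0.3715  1.9576  0.2066  0.8166  0.0038]
```

>>> jog_arm([
  [[-0.003,-0.009,0,0,55],[0,0,0.015,0,55],[0,0,0,0,55]],
])

```text
clock: 5.4
eef_pos: [0.4639, -0.2591, 0.119]
orientation: [2.445, 1.955, -0.004]
ft_force: [0.3, 0.8, -0.5]
grip_width: 0.0479
```

```bash
python3 -c "
from h import *
where()
T=wristT(); im=imaging.read_camera('wrist'); cv2.imwrite('pics/w5.png',im[:,:,::-1]); im=imaging.read_camera('side'); cv2.imwrite('pics/s5.png',cv2.resize(im[100:250,230:430,::-1],None,fx=4,fy=4,interpolation=cv2.INTER_CUBIC))"
```

```text
press mm [-172.6661  -30.4095  119.0302] tool axes in press (cols)
 [[-0.006   1.      0.0074]
 [ 0.9999  0.006  -0.0092]
 [-0.0092  0.0074 -0.9999]] F press [ 0.1056  0.877  -0.5087] grip 0.047850193407890394 t 5.4 q [ 0.7199  0.4054 -0.3673  1.9843  0.2144  0.779   0.0055]
```

View pics/w5.png

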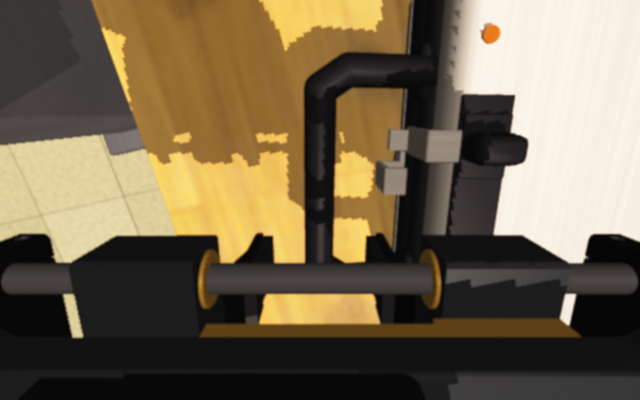

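View pics/s5.png

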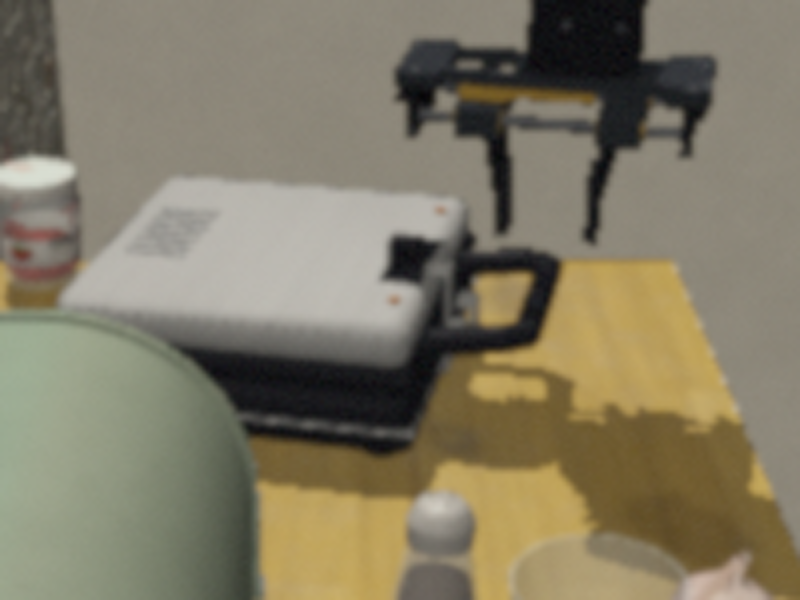

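The bar at u≈319 is centred between the fingers, at u≈255–378. Next I'll go down and grip.

>>> jog_arm([
  [[0,0,0.02,0,55],[0,0,0.02,0,55],[0,0,0.009,0,55],[0,0,0,0,55]],
])

```text
clock: 5.9
eef_pos: [0.4692, -0.2624, 0.0755]
orientation: [2.436, 1.945, 0.004]
ft_force: [0.1, -0.3, -0.3]
grip_width: 0.048
```

```bash
python3 -c "
from h import *
where()"
```

```text
press mm [-166.8049  -32.4681   75.4752] tool axes in press (cols)
 [[-0.0046  0.9998  0.0203]
 [ 0.9999  0.0049 -0.0128]
 [-0.0129  0.0203 -0.9997]] F press [ 0.1585 -0.2933 -0.2801] grip 0.0480267195993788 t 5.9 q [ 0.6956  0.4716 -0.3404  2.0096  0.2595  0.6781 -0.0337]
```

>>> jog_arm([
  [[0.002,-0.006,0.005,0,55],[0,0,0,0,55]],
])

```text
clock: 6.1
eef_pos: [0.4643, -0.2594, 0.0715]
orientation: [2.435, 1.944, 0.005]
ft_force: [0.1, 0.7, -0.5]
grip_width: 0.0478
```

>>> jog_arm([
  [[0,0,0,0,0],[0,0,0,0,0],[0,0,0,0,0],[0,0,0,0,0],[0,0,0,0,0]],
], squeeze=35)

```text
clock: 6.6
eef_pos: [0.464, -0.2595, 0.0733]
orientation: [2.435, 1.943, 0.004]
ft_force: [-2.9, 0.7, 3.0]
grip_width: 0.0167
```

```bash
python3 -c "
from h import *
where()
im=imaging.read_camera('side'); cv2.imwrite('pics/s6.png',cv2.resize(im[100:250,230:430,::-1],None,fx=4,fy=4,interpolation=cv2.INTER_CUBIC))"
```

```text
press mm [-172.5399  -30.8427   73.285 ] tool axes in press (cols)
 [[-0.0041  0.9997  0.0224]
 [ 0.9999  0.0045 -0.0145]
 [-0.0146  0.0224 -0.9996]] F press [-3.0108  0.0046  3.0078] grip 0.016664844553419475 t 6.6 q [ 0.6943  0.4664 -0.3391  2.0261  0.2628  0.6643 -0.0396]
```

View pics/s6.png

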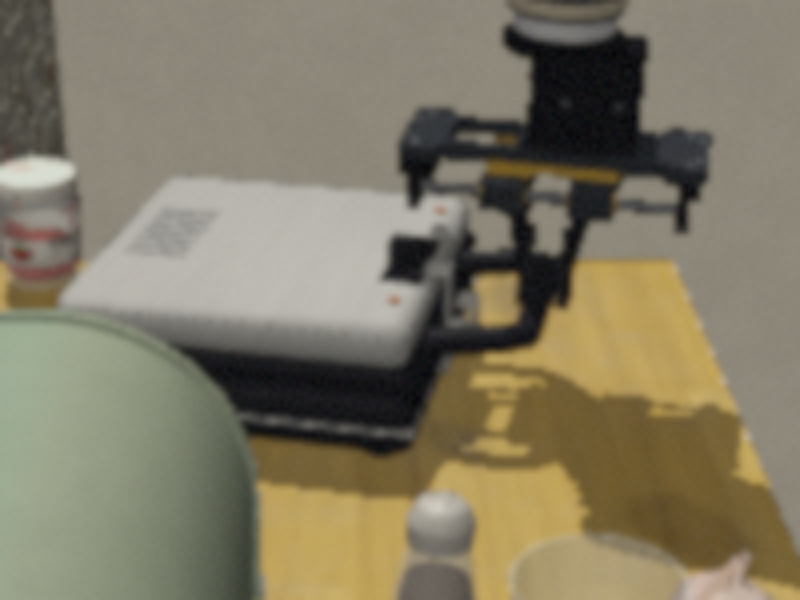

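The bar is gripped at 16.7 mm opening, in the middle of the pads. I'll lift along the arc in small steps.

>>> jog_arm([
  [[0,0.001,-0.01,0,0],[0,0.0015,-0.0125,0,0],[0,0.002,-0.0125,0,0],[0,0.0025,-0.0125,0,0]],
])

```text
clock: 7.05
eef_pos: [0.471, -0.2612, 0.1227]
orientation: [2.434, 1.941, 0.006]
ft_force: [4.0, -2.3, -5.1]
grip_width: 0.0168
```

```bash
cat >> h.py <<'E'
def arc():
    M=where(); s=status.state(); p=Rz.T@(np.array(s["eef_pos"])-O)*1000
    v=np.array([118-p[0],p[2]-50]); print("r",np.hypot(*v),"lid deg",np.degrees(np.arctan2(v[1],v[0]))-3.93)
E
python3 -c "
from h import *
arc()"
```

```text
press mm [-165.2567  -30.8654  122.6819] tool axes in press (cols)
 [[-0.0035  0.9997  0.0243]
 [ 0.9999  0.0038 -0.014 ]
 [-0.0141  0.0243 -0.9996]] F press [ 4.3655 -1.3103 -5.1031] grip 0.01680808468912248 t 7.05 q [ 0.7168  0.4031 -0.3671  1.977   0.2182  0.7713 -0.0014]
r 292.4329546117872 lid deg 10.46124836249767
```

>>> jog_arm([
  [[0,0.0038,-0.0125,0,0],[0,0.0044,-0.0123,0,0],[0,0.005,-0.0121,0,0],[0,0.0055,-0.0119,0,0],[0,0.006,-0.0117,0,0]],
])

```text
clock: 7.55
eef_pos: [0.4947, -0.2668, 0.1905]
orientation: [2.432, 1.938, 0.007]
ft_force: [4.3, -2.9, -7.4]
grip_width: 0.0167
```

```bash
python3 -c "
from h import *
arc()"
```

```text
press mm [-140.965   -30.9498  190.5476] tool axes in press (cols)
 [[-0.0029  0.9996  0.0275]
 [ 0.9999  0.0033 -0.0161]
 [-0.0162  0.0274 -0.9995]] F press [ 4.8134 -1.8992 -7.4184] grip 0.01670834327327138 t 7.55 q [ 0.722   0.351  -0.3856  1.8655  0.1779  0.927   0.0294]
r 294.64636693201044 lid deg 24.55992321438626
```

>>> jog_arm([
  [[0,0.007,-0.0112,0,0],[0,0.0075,-0.0108,0,0],[0,0.008,-0.0104,0,0],[0,0.0085,-0.01,0,0],[0,0.009,-0.0096,0,0]],
])

```text
clock: 8.05
eef_pos: [0.5309, -0.2752, 0.2479]
orientation: [2.435, 1.94, -0.001]
ft_force: [1.3, -1.9, -6.4]
grip_width: 0.0166
```

```bash
python3 -c "
from h import *
arc()"
```

```text
press mm [-103.8153  -30.9691  247.8589] tool axes in press (cols)
 [[-0.0024  0.9998  0.0215]
 [ 0.9998  0.0028 -0.0177]
 [-0.0177  0.0215 -0.9996]] F press [ 1.6626 -1.5301 -6.4294] grip 0.016649317607788434 t 8.05 q [ 0.7012  0.3539 -0.3885  1.7166  0.1669  1.0779  0.0329]
r 297.23759507189556 lid deg 37.80291356997962
```

>>> jog_arm([
  [[0,0.0095,-0.009,0,0],[0,0.0097,-0.0088,0,0],[0,0.01,-0.0083,0,0],[0,0.0102,-0.0078,0,0]],
])

```text
clock: 8.45
eef_pos: [0.5649, -0.2832, 0.2839]
orientation: [2.444, 1.946, -0.015]
ft_force: [-0.5, -1.0, -5.0]
grip_width: 0.0167
```

```bash
python3 -c "
from h import *
arc()
im=imaging.read_camera('side'); cv2.imwrite('pics/s7.png',im[:,:,::-1])"
```

```text
press mm [-68.8175 -31.0694 283.8511] tool axes in press (cols)
 [[-0.0019  1.      0.0082]
 [ 0.9998  0.0021 -0.0184]
 [-0.0184  0.0082 -0.9998]] F press [-0.2827 -1.1339 -4.993 ] grip 0.016693587521546156 t 8.45 q [ 0.6725  0.3884 -0.3848  1.5817  0.1725  1.1926  0.025 ]
r 299.311036290245 lid deg 47.44956090406126
```

View pics/s7.png

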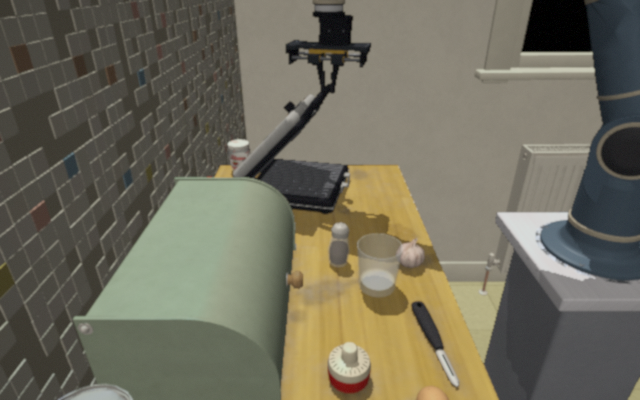

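```bash
python3 - <<'E'
from h import *
im=cv2.imread("pics/s7.png"); a=im[30:200,225:375]; cv2.imwrite("pics/s7z.png",cv2.resize(a,None,fx=3.5,fy=3.5,interpolation=cv2.INTER_CUBIC))
Hh=np.array([118,0,50.])
for th in (44,47,50):
    t=np.radians(th)
    def L(x,y,z):
        d=np.array([x,0,z])-[118,0,50]; c,s=np.cos(t),np.sin(t)
        return np.array([118+d[0]*c+d[2]*s, y, 50-d[0]*s+d[2]*c])
    print(th,[((proj("side",O+Rz@L(*p)/1000)[0]-[225,30])*3.5).round(0) for p in ((-173,0,70),(-173,62,70),(-92,24,115.5),(-100,108,94))], L(-173,0,70))
s=status.state(); print("tcp px",((proj("side",s["eef_pos"])-[225,30])*3.5))
E
```

```text
44 [array([361., 225.]), array([341., 249.]), array([224., 262.]), array([218., 314.])] [-77.4347   0.     266.5324]
47 [array([344., 210.]), array([323., 232.]), array([210., 253.]), array([203., 303.])] [-65.8344   0.     276.4639]
50 [array([327., 195.]), array([305., 217.]), array([195., 245.]), array([188., 293.])] [-53.7303   0.     285.7747]
tcp px [[355.5517 186.0485]]
```

View pics/s7z.png

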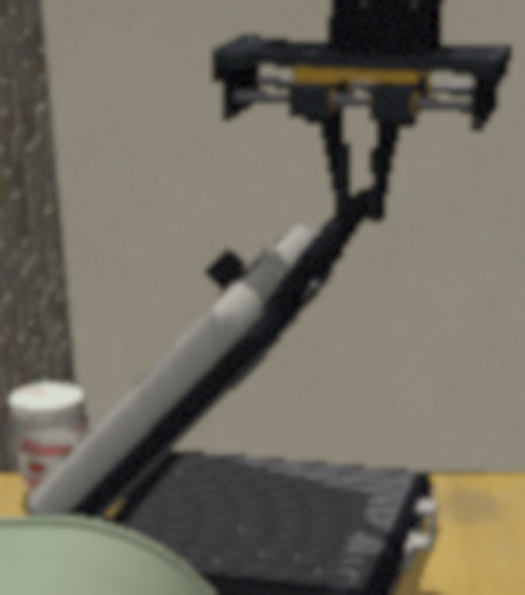

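The lid is at roughly 45–47°. The tab is near (226,268) in the zoom, and the bar sits a little below the grip centre. I'll tighten the grip and finish the arc, moving inward so the bar seats deeper.

>>> jog_arm([
  [[0,0,0,0,0],[0,0.004,-0.002,0,0],[0,0.004,-0.002,0,0],[0,0.004,-0.002,0,0],[0,0.003,-0.002,0,0],[0,0,0,0,0]],
], squeeze=55)

```text
clock: 9.1
eef_pos: [0.5762, -0.2858, 0.2931]
orientation: [2.451, 1.951, -0.027]
ft_force: [-2.7, 0.4, -3.1]
grip_width: 0.0169
```

```bash
python3 -c "
from h import *
arc()
im=imaging.read_camera('side'); cv2.imwrite('pics/s8.png',cv2.resize(im[30:200,225:375,::-1],None,fx=3.5,fy=3.5,interpolation=cv2.INTER_CUBIC))"
```

```text
press mm [-57.2982 -31.1037 293.1338] tool axes in press (cols)
 [[-0.0015  1.     -0.0037]
 [ 0.9998  0.0014 -0.0188]
 [-0.0188 -0.0037 -0.9998]] F press [-2.708  -0.2164 -3.1163] grip 0.01688442305311917 t 9.1 q [ 0.6599  0.4068 -0.382   1.5335  0.177   1.235   0.0207]
r 299.73907347145916 lid deg 50.27860047633721
```

View pics/s8.png

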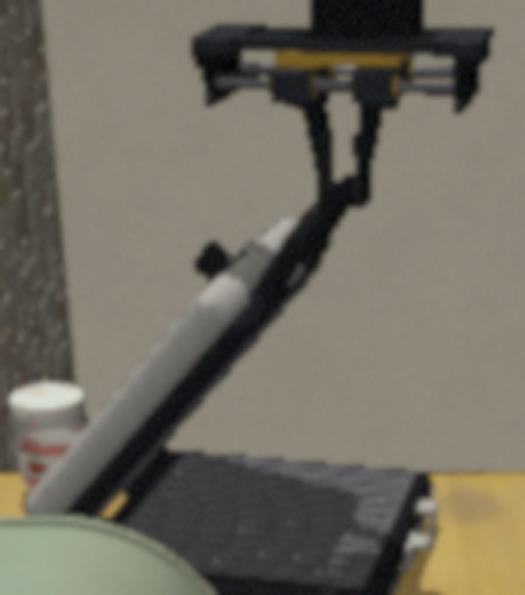

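```bash
python3 - <<'E'
from h import *
im=imaging.read_camera('top'); im=np.ascontiguousarray(im[:,:,::-1]); cv2.imwrite('pics/t8.png',im)
a=im[110:275,320:470]; cv2.imwrite("pics/t8z.png",cv2.resize(a,None,fx=3.6,fy=3.6,interpolation=cv2.INTER_CUBIC))
D=[(Rz.T@(np.array(p)-O))*1000 for p in ((.565,-.1728,.094),(.5305,-.319,.094))]; print(D)
for th in (44,47,50,53):
    t=np.radians(th)
    def L(x,y,z):
        d=np.array([x,0,z])-[118,0,50]; c,s=np.cos(t),np.sin(t)
        return np.array([118+d[0]*c+d[2]*s, y, 50-d[0]*s+d[2]*c])
    print(th,[((proj("top",O+Rz@L(*p)/1000)[0]-[320,110])*3.6).round(0) for p in D+[(-92,24,115.5),(-173,62,70)]],[((proj("side",O+Rz@L(*p)/1000)[0]-[225,30])*3.5).round(0) for p in D])
E
```

```text
[array([-93.716 ,  76.4971,  94.    ]), array([-94.2776, -73.7173,  94.    ])]
44 [array([179., 144.]), array([479., 215.]), array([296., 128.]), array([186., 272.])] [array([226., 306.]), array([284., 247.])]
47 [array([184., 122.]), array([487., 193.]), array([302., 105.]), array([195., 243.])] [array([212., 296.]), array([272., 238.])]
50 [array([190.,  99.]), array([494., 171.]), array([308.,  81.]), array([204., 212.])] [array([197., 286.]), array([259., 230.])]
53 [array([196.,  76.]), array([501., 148.]), array([315.,  58.]), array([213., 180.])] [array([182., 278.]), array([245., 222.])]
```

View pics/t8z.png

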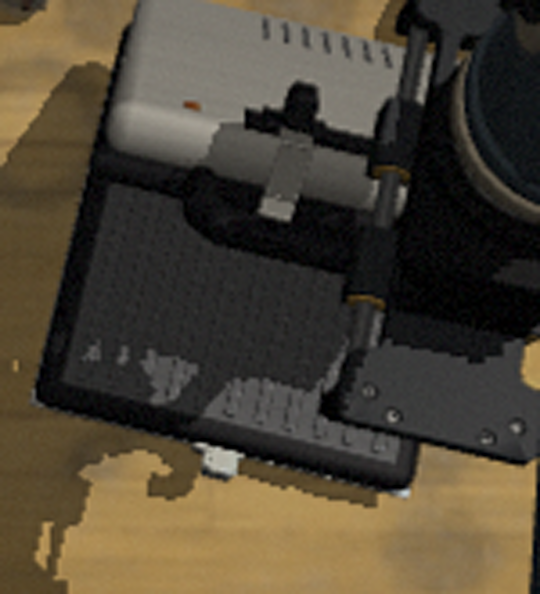

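The top view shows the left orange dot at (192,105) in the zoom, which gives a lid angle of about 49.2°. That agrees with the 49.2° from the bar's x position. I'll nudge it slightly and then hold to test stability.

>>> jog_arm([
  [[0,0.003,-0.001,0,0],[0,0,0,0,0],[0,0,0,0,0],[0,0,0,0,0]],
])

```text
clock: 9.6
eef_pos: [0.5776, -0.2862, 0.2942]
orientation: [2.454, 1.952, -0.03]
ft_force: [-2.9, -0.8, -2.0]
grip_width: 0.017
```

>>> jog_arm([
  [[0,0,0,0,0],[0,0,0,0,0],[0,0,0,0,0],[0,0,0,0,0],[0,0,0,0,0],[0,0,0,0,0],[0,0,0,0,0],[0,0,0,0,0]],
])

```text
clock: 10.4
eef_pos: [0.5774, -0.2861, 0.2941]
orientation: [2.454, 1.952, -0.03]
ft_force: [-3.8, 0.6, -1.5]
grip_width: 0.0164
```

```bash
python3 - <<'E'
from h import *
arc()
def dot(im):
    h=cv2.cvtColor(im,cv2.COLOR_BGR2HSV); m=((h[...,0]<14)&(h[...,1]>120)).astype(np.uint8); k=np.zeros_like(m); k[125:150,362:385]=m[125:150,362:385]
    M=cv2.moments(k,True); return M["m00"],M["m10"]/M["m00"],M["m01"]/M["m00"]
def topim(n): 
    im=np.ascontiguousarray(imaging.read_camera('top')[:,:,::-1]); cv2.imwrite(n,im); return im
print(dot(cv2.imread("pics/t8.png")),dot(topim("pics/t9.png")))
p=np.array([-93.7,76.5,94])
for th in (48,49,50,51):
    t=np.radians(th); d=p-[118,0,50]; c,s=np.cos(t),np.sin(t)
    print(th,proj("top",O+Rz@np.array([118+d[0]*c+d[2]*s,p[1],50-d[0]*s+d[2]*c])/1000))
im=imaging.read_camera('side'); cv2.imwrite('pics/s9.png',im[:,:,::-1])
E
```

```text
press mm [-55.9748 -31.1016 294.0581] tool axes in press (cols)
 [[-0.0013  1.     -0.0074]
 [ 0.9998  0.0011 -0.0189]
 [-0.0188 -0.0074 -0.9998]] F press [-3.7913 -0.2708 -1.4776] grip 0.01639999030627502 t 10.4 q [ 0.6577  0.4102 -0.3813  1.5264  0.1779  1.2425  0.0197]
r 299.71919722317836 lid deg 50.58714338937684
(5.0, 372.8, 138.6) (4.0, 373.25, 138.25)
48 [[371.7788 141.7621]]
49 [[372.3241 139.679 ]]
50 [[372.8703 137.5842]]
51 [[373.4171 135.4788]]
```

View pics/s9.png

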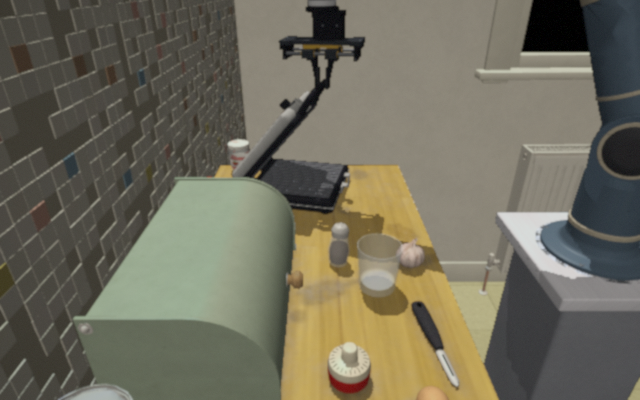

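View pics/t9.png

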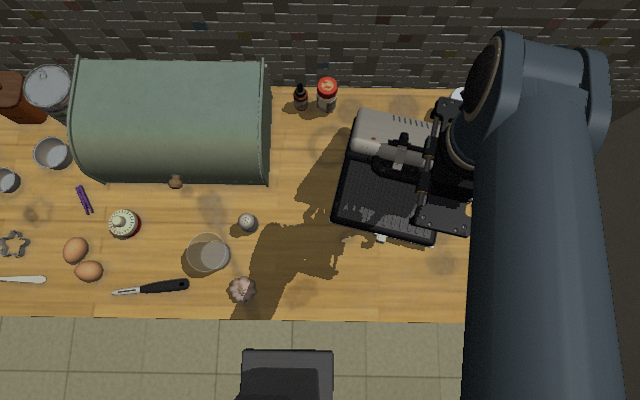

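The lid is at about 49.7° and steady over 0.8 s. The shaker, glass and garlic are at their original pixels, (247,222), (208,253) and (242,289). I'll hand it in now.

```bash
python3 -c "
from bench import order
print(order.finish_job())"
```

```text
the job is handed in; nothing more can be done
None
```

The lid is unlocked and raised to about 50°, and the arm is still holding it by the handle with nothing else propping it. I handed the job in at about 10.5 s.

- **Latch:** I pushed the tab left with the closed fingers until it stopped with about 9 N on the fingers. The wrist picture afterwards showed it where the fully unlocked position (24 mm) was predicted, with the tongue clear of the claw.
- **Lid angle:** A dot on the lid, seen from the top camera, gives about 49.7°. The gripper position gives 49.5–50.6°, depending on where the bar sits between the fingers. The tab in the two camera views read about 1–2° lower; I trusted the dot.
- **Hold:** I held still for 0.8 s before handing in, and the arm pose stayed within about 0.2 mm. The grip is set to 55 N, and I read only a few newtons at the wrist.
- **Bar in the fingers:** The bar slid down in the pads during the lift and now sits about 9 mm below the grip centre. That is still on the pads, and the hold showed no slipping, but it is not centred as planned.
- **Bystanders:** The shaker, glass and garlic look unmoved in the last top and side pictures.

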